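# Show which flask goes where, then call the colleague

## Task

Show a colleague who watches the bench which flask to move and where to: with the fingertips, point down at the stopper of the smaller of the two round-bottom flasks that sit on cork rings, from two or three centimetres above it, and stay there for about two seconds, then point the same way at the middle of the empty cork ring for about two seconds, and then push the button on the call box all the way down to send for the colleague, and let it come back up. Do not touch, lift or move the flasks, the cork rings or anything else on the bench, and do not point at any other flask on the way.

Things in the scene. Friction and masses are not known exactly. Their poses are not given: they have to be found in the camera images.
- small_flask: the smaller round-bottom flask: clear glass ball 64 mm in diameter with an upright neck 22 mm thick and a white stopper 26 mm wide, 112 mm tall in all; loose, it sits on a cork ring, the ball partly sunk into the ring's hole. Origin at the bottom of the ball (about 17 mm above the bench), z up the neck
- small_flask_top (a point): centre of the top face of the smaller round-bottom flask's stopper, about 129 mm above the bench; z up
- large_flask: the larger round-bottom flask, not to be pointed at: clear glass ball 85 mm in diameter, neck 28 mm thick, white stopper 32 mm wide, 139 mm tall in all; loose, on a cork ring. Origin at the bottom of the ball (about 21 mm above the bench), z up the neck
- large_flask_top (a point): centre of the top face of the larger round-bottom flask's stopper, about 160 mm above the bench; z up
- ring_small: cork ring under the smaller round-bottom flask: 90 mm across, hole 48 mm, 28 mm high, stuck to the bench on a non-slip pad; origin at the centre of its underside, z up
- ring_large: cork ring under the larger round-bottom flask: same size, stuck to the bench likewise; origin at the centre of its underside, z up
- ring_empty: the empty cork ring: same size, stuck to the bench likewise, nothing on it; origin at the centre of its underside, z up
- ring_empty_top (a point): centre of the empty cork ring's hole, level with its top face, 28 mm above the bench; z up
- call_box: call box: white plastic box 90 x 80 mm, 30 mm high, fixed to the bench, with a round grey push button in a housing on its top and black speaker slots; origin at the centre of its underside, z up. The button's axis is 12 mm towards the box's -x side
- call_button (a joint): travel of the call box's push button in m: 0 up, 0.006 fully down; a spring pushes it back, about 5 N hold it fully down. The grey button cap is 28 mm across and is pressed straight down
- call_button_top (a point): centre of the top face of the push button's cap (moves down with it); z up
- conical_flask: bystander: clear glass conical flask, base 64 mm across, neck 26 mm, 106 mm tall, no stopper, loose on the bench; origin at the centre of its underside, z up
- volumetric_flask: bystander: flat-bottomed glass measuring flask standing straight on the bench, squat body 60 mm across, long thin neck 16 mm thick, with a white flared stopper, 118 mm tall, loose; origin at the centre of its underside, z up
- clip_tub: bystander: white plastic tub 88 mm across and 105 mm tall, filled to about 125 mm with coloured plastic clips, loose; origin at the centre of its underside
- amber_bottle: bystander: amber glass bottle with black cap, 64 mm across, 150 mm tall, loose; origin at the centre of its underside
- white_jar: bystander: white plastic jar with grey lid, 70 mm across, 90 mm tall, loose; origin at the centre of its underside
- spatula: bystander: steel spatula 150 mm long lying flat on the bench, loose
Things that resemble listed ones, but are neither listed nor needed, are in the scene too. What is shaped like the small_flask but blue or yellow is not meant.

How it is judged:
By the outcome, as a careful person would: the job done as asked, in the order asked, and still so for the second after the job is handed in, with the robot touching nothing.
It also fails if it takes over 56 s, if anything falls off the work surface, if the arm or the gripper's body presses on something with over 40 N, if the wrist force passes 120 N, or if a joint passes its speed limit or range.

## Robot

A 6-joint arm with a two-finger parallel gripper is mounted at the origin on the work surface. World frame = base frame: x ahead of the robot, y to its left, z up, the work surface at z = 0. Lengths are in m, angles in rad, forces in N, time in s.
With the tool pointing down it reaches from about 0.425 to 0.95 m from the base axis. Payload 3.5 kg.
Tool frame: the origin (TCP) lies between the finger pads, 19 mm behind the fingertips; this is the grasp point; z points along the fingers, y is the line along which they close (so a half turn about z gives the same grasp; the last joint's range is limited). The gripper opens to 85 mm and grips with 20 to 120 N. Pads are 22 mm wide; open, the fingers measure 114 mm over their backs; the gripper's body (76 mm by 85 mm) begins 54 mm behind the grasp point. The pads swing forward as they close: fully open they stand 13 mm farther back than shut.
Start: joints at [1.111, 0.286, 1.577, -0, 1.279, -0.15], TCP at [0.206, 0.643, 0.25] pointing down, gripper open.
Joint ranges: [-2.77, 2.77], [-0.9, 2.22], [0.21, 2.48], [-1.53, 4.67], [0.24, 2.81], [-2.84, 2.84]. Speed limits (rad/s): [2.79, 2.79, 3.14, 3.14, 3.14, 3.14].

## Interface

Orientations are given as a unit quaternion [x, y, z, w].
In Python, from plant import ctrl gives the robot as it stands. The module is installed in compiled form; this text tells all that it offers.
- The arm moves only by the tool send_rows, never from a script. Its argument "rows" is text: rows parted by semicolons, each of 7 numbers parted by spaces: the turn, a rotation vector about the tool's x, y, z in parts of the range, where 1.0 means 120 degrees, then the shift along the tool's x, y, z in parts of the range, where 1.0 means 40 cm, then the opening, from -1 (shut) to 1 (fully open). A call has 1 to 8 rows; each row is the pose to reach, as a shift and turn from the pose commanded when the call began, along the tool's axes at that moment; what a row does not reach only later rows make up. A row lasts 1/8 s, in which the tool goes at most 62.5 mm and 10.7 degrees, less where a joint would pass 70% of its speed; a pose out of reach is approached as far as the arm can. Shift and turn numbers lie between -1 and 1, and a call with a number outside is refused. A call with a gripper value outside its range is refused whole. The fingers move at their own pace and stop on an object; "grip_force" is the grip in N (left out, the last holds). Time passes only in rows, so rows that repeat a pose let the fingers close. It gives the time, the measured TCP pose, the force, the opening and the grip force at its end, in the units of the state.
- ctrl.get_state(): the state, without advancing time (a new reading comes with each control period).
- ctrl.read_camera(name): name is "side" or "top" or "wrist"; returns a dict with "color" (480x640x3 uint8, red, green, blue), "fx", "fy", "cx", "cy" (pixels), "D" ([k1, k2, p1, p2, k3] as OpenCV has them; the pictures are not rectified), "extrinsics" (4x4, takes a point from world to camera coordinates). Camera axes: x right, y down, z forward; pixel columns grow to the right and rows downward; lengths in m; the calibration is good to about 2 mm. A picture is of the moment at which its call begins. There is no depth.
- ctrl.sign_off(): hands the job in; it is judged then, once.
Trained networks look in a picture, given as the dict that the camera call returned (one of the last four; its "shot" number tells which), for a name from the list of things; names that differ only in an ending like _2 or _b are one class to them, and where a whole thing is asked for, a point or a joint stands for the part that bears it (a point fixed in the world has none). Each returns a list of dicts, best first, with "p" (0 to 1); they miss things now and then, are a little off and sometimes report something else, mostly with a low value. They report only what shows in the picture. A call takes as long as a camera call. They do not tell look-alikes from the thing itself.
- ctrl.look_for(picture, target): "position" ([x, y, z] in m, in the coordinates of the camera as it stood for that picture, good to about 4 mm: the middle of the surface that is visible of it).
The state is a dict: "time": time; "qpos": joint angles; "dq": joint speeds; "joint_efforts": joint torques, N m; "eef_pos": TCP position; "tcp_rot": TCP orientation; "contact_force": force on the tool from outside, world axes, zero at the start; "wrist_torque": the same for the moment, N m; "opening": opening from 0.0 (shut) to 1.0 (fully open); "finger_force": force on a finger pad.
Only numpy, scipy, OpenCV 4.12 (cv2) and the standard library are available. Lean on these libraries where they do the work, as an engineer would, in place of code of your own. Each camera call takes 0.05 s, during which the arm holds its last target. There are 200 camera calls.

## Working session

There is one attempt and no reset: what is moved stays moved. The work goes in short steps, Python scripts to look and compute and a tool call to move; the robot and the scene stay as the last step left them, time stands still between calls to the robot, and variables do not carry over. Pictures are saved under pics/ and viewed, at most 10 in all, crops included, and the job is handed in when it is done.

Besides the shell and the picture viewer there is one more tool, called after "Emit:" as name(argument=value, ...) on one line, values as JSON. send_rows: Moves the arm, as the interface text tells. Its arguments: {"type":"object","properties":{"rows":{"type":"string"},"grip_force":{"type":"number"}},"required":["rows"]}

```bash
mkdir -p pics
cat > h.py <<'E'
import numpy as np, cv2
from plant import ctrl
def world(pic,p):
    E=np.array(pic["extrinsics"]); return (np.linalg.inv(E)@np.r_[p,1])[:3]
def K(pic): return np.array([[pic["fx"],0,pic["cx"]],[0,pic["fy"],pic["cy"]],[0,0,1.]])
def proj(pic,P):
    E=np.array(pic["extrinsics"]); r,_=cv2.Rodrigues(E[:3,:3])
    return cv2.projectPoints(np.float64([P]),r,E[:3,3],K(pic),np.float64(pic["D"]))[0].ravel()
def ray(pic,uv):
    E=np.array(pic["extrinsics"]); n=cv2.undistortPoints(np.float64([[uv]]),K(pic),np.float64(pic["D"])).ravel()
    R=E[:3,:3]; return -R.T@E[:3,3], R.T@np.r_[n,1]
def onz(pic,uv,z):
    o,d=ray(pic,uv); return o+d*(z-o[2])/d[2]
def tri(a,ua,b,ub):
    o1,d1=ray(a,ua);o2,d2=ray(b,ub)
    s=np.linalg.lstsq(np.c_[d1,-d2],o2-o1,rcond=None)[0]
    p,q=o1+s[0]*d1,o2+s[1]*d2; return (p+q)/2,np.linalg.norm(p-q)
def save(n,im,): cv2.imwrite(f"pics/{n}.png",im[...,::-1])
E
python3 - <<'E'
from h import *
for c in ("side","top"):
    p=ctrl.read_camera(c); save(c+"0",p["color"])
    for t in ["small_flask","small_flask_top","large_flask","ring_empty","call_box","call_button","conical_flask","volumetric_flask","clip_tub","amber_bottle","white_jar"]:
        for r in ctrl.look_for(p,t)[:4]:
            w=world(p,r["position"]); print(c,t,round(r["p"],2),w.round(3),proj(p,w).round())
s=ctrl.get_state();print(s["time"],s["tcp_rot"],s["eef_pos"])
E
```

```text
side small_flask 0.94 [ 0.333 -0.338  0.053] [465. 215.]
side small_flask 0.66 [ 0.584 -0.379  0.054] [376. 180.]
side small_flask 0.57 [ 0.446 -0.318  0.069] [419. 201.]
side small_flask_top 0.96 [ 0.337 -0.339  0.055] [464. 214.]
side small_flask_top 0.96 [ 0.585 -0.377  0.053] [376. 181.]
side small_flask_top 0.83 [ 0.452 -0.321  0.068] [417. 200.]
side large_flask 0.88 [ 0.568 -0.113  0.089] [337. 226.]
side ring_empty 0.71 [0.564 0.111 0.028] [287. 312.]
side call_box 0.72 [ 0.44  -0.306  0.028] [417. 218.]
side call_box 0.71 [0.48  0.348 0.029] [251. 435.]
side call_button 0.84 [0.483 0.342 0.052] [250. 424.]
side conical_flask 0.82 [ 0.422 -0.112  0.039] [396. 264.]
side conical_flask 0.67 [ 0.562 -0.114  0.089] [340. 226.]
side volumetric_flask 0.95 [0.416 0.141 0.04 ] [347. 350.]
side volumetric_flask 0.45 [ 0.555 -0.104  0.023] [340. 252.]
side volumetric_flask 0.37 [ 0.452 -0.322  0.072] [417. 199.]
side clip_tub 0.95 [0.693 0.019 0.086] [257. 243.]
side amber_bottle 0.56 [ 0.666 -0.259  0.09 ] [329. 182.]
side white_jar 0.77 [0.642 0.305 0.071] [185. 356.]
top small_flask
[... 382 characters left out ...]
 283.]
top ring_empty 0.66 [0.569 0.102 0.032] [274. 230.]
top call_box 0.89 [0.491 0.334 0.03 ] [167. 266.]
top call_box 0.71 [0.418 0.124 0.044] [262. 299.]
top call_box 0.64 [0.479 0.333 0.057] [164. 271.]
top call_box 0.43 [ 0.566 -0.126  0.094] [381. 225.]
top conical_flask 0.81 [ 0.426 -0.119  0.04 ] [377. 295.]
top volumetric_flask 0.86 [0.417 0.123 0.042] [263. 300.]
top volumetric_flask 0.52 [ 0.663 -0.274  0.103] [451. 178.]
top clip_tub 0.96 [ 0.703 -0.005  0.107] [322. 160.]
top amber_bottle 0.68 [ 0.664 -0.274  0.105] [451. 177.]
top white_jar 0.95 [0.65  0.287 0.085] [185. 189.]
1.2 [1.54280614e-01 9.88027070e-01 7.51340096e-06 6.09763244e-06] [0.20575509 0.64286578 0.25002547]
```

View pics/side0.png

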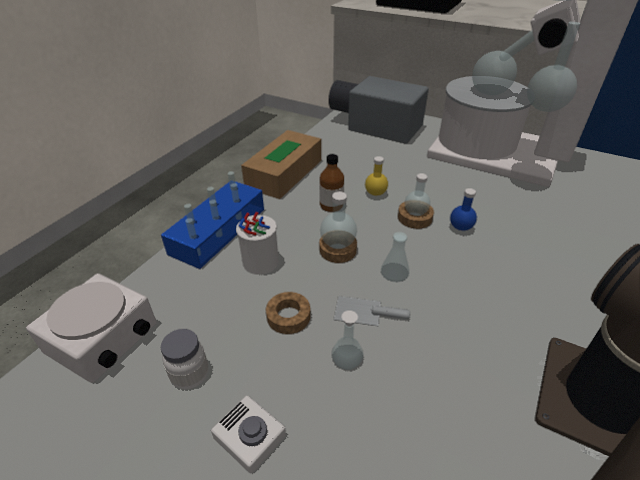

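View pics/top0.png

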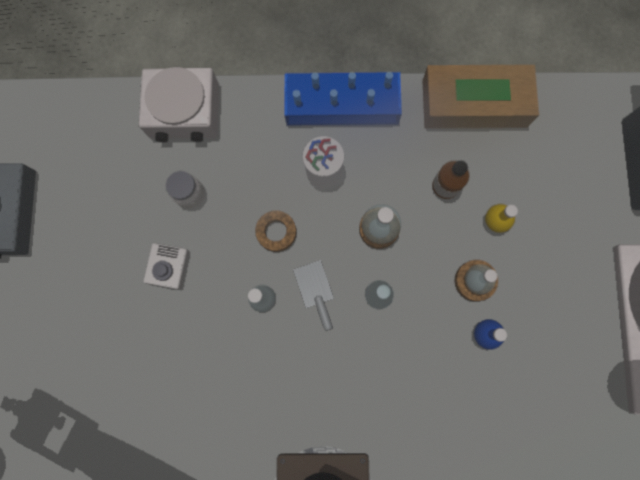

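Side view: the candidates for the small flask are the blue one without a ring (465,215), the yellow one (376,182), the clear one on a ring (417,200), the larger clear one on a ring (339,225), the measuring flask (347,345) and the conical flask (396,260). In the top view I choose the clear flask on a ring at (478,280), with its stopper at (490,276). The empty ring is at (276,231) and the button at (162,270). Next is a close crop.

Run:
```python
from h import *
S=cv2.imread("pics/side0.png");T=cv2.imread("pics/top0.png")
def crop(im,u,v,r=20,h=None): return cv2.resize(im[v-r:v+r,u-r:u+r],(300,300),interpolation=cv2.INTER_CUBIC)
a=np.hstack([crop(S,420,192,25),crop(T,482,280,25)])
b=np.hstack([crop(S,252,428,25),crop(T,163,270,20)])
cv2.imwrite("pics/crops.png",np.vstack([a,b]))
s=ctrl.read_camera("side");t=ctrl.read_camera("top")
# white stopper blob / empty ring hull
def blob(p,u,v,r):
    g=p["color"][v-r:v+r,u-r:u+r].astype(int); m=(g.min(2)>185).astype(np.uint8)
    n,l,st,c=cv2.connectedComponentsWithStats(m); i=1+np.argmax(st[1:,4]); print(st[i],c[i]+[u-r,v-r])
blob(s,421,180,9);blob(t,490,276,9)
for p,(u,v),z in((s,(288,312),0),(t,(276,231),0)):
    r=28; h=cv2.cvtColor(p["color"][v-r:v+r,u-r:u+r],cv2.COLOR_RGB2HSV)
    m=((h[...,1]>90)).astype(np.uint8); n,l,st,c=cv2.connectedComponentsWithStats(m);i=1+np.argmax(st[1:,4])
    print("ring",st[i]+[u-r,v-r,0,0,0],(st[i][:2]+st[i][2:4]/2+[u-r,v-r]), onz(p,c[i]+[u-r,v-r],.018),onz(p,st[i][:2]+st[i][2:4]/2+[u-r,v-r],.018))
print("tri", tri(s,(421,178),t,(490.5,275.5)))
print("but", tri(s,(252,425),t,(161.5,270)))
```

```text
Traceback (most recent call last):
ValueError: attempt to get argmax of an empty sequence
```

View pics/crops.png

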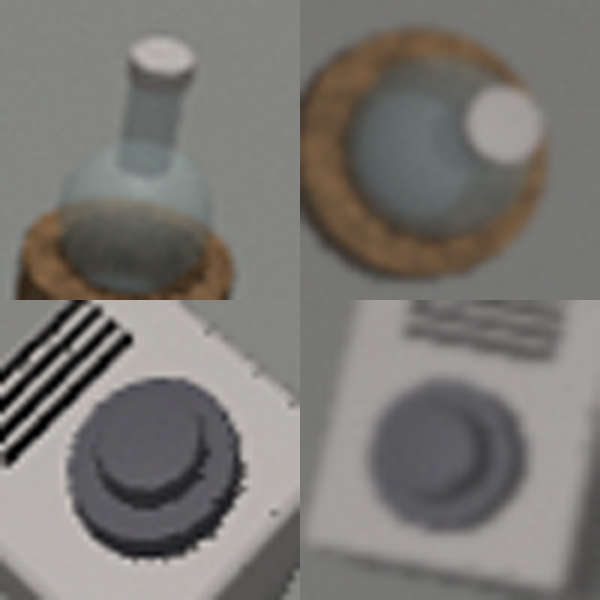

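The crop confirms the choice: a clear flask with a white stopper on a cork ring. The stopper's top face is at side (422,176) and top (490.5,275.5). The button cap face is at side (251.5,427) and top (160,270).

Run:
```python
from h import *
s=ctrl.read_camera("side");t=ctrl.read_camera("top")
print("stop", tri(s,(421.7,175.7),t,(490.5,275.2)), onz(t,(490.5,275.2),.129),onz(s,(421.7,175.7),.129))
print("big", tri(s,(339,196),t,(385.5,214.5)))
print("but", tri(s,(251.3,426.7),t,(159.8,269.6)))
print("vol", tri(s,(349,317),t,(255,296)))
for p,(u,v) in((s,(288,312)),(t,(276,231))):
    r=30; h=cv2.cvtColor(p["color"][v-r:v+r,u-r:u+r],cv2.COLOR_RGB2HSV)
    m=((h[...,1]>70)).astype(np.uint8); n,l,st,c=cv2.connectedComponentsWithStats(m);i=1+np.argmax(st[1:,4])
    b=st[i][:2]+(st[i][2:4]-1)/2+[u-r,v-r]; print("ring",st[i],b,onz(p,b,.02))
# hole: not-ring region in middle at z=.028 estimate by eye
im=np.hstack([cv2.resize(p["color"][v-25:v+25,u-25:u+25],(400,400),interpolation=cv2.INTER_CUBIC) for p,(u,v) in((s,(288,312)),(t,(276,231)))])
def circ(p,P,u,v,off,r):
    q=[(proj(p,[P[0]+r*np.cos(a),P[1]+r*np.sin(a),.028])-[u-25,v-25]+.5)*8+[off,0] for a in np.linspace(0,6.3,40)]
    cv2.polylines(im,[np.int32(q)],True,(0,255,0))
P=onz(t,(276,231),.028)
for r in(.024,.045): circ(s,P,288,312,0,r);circ(t,P,276,231,400,r)
print(P); save("ring",im)
```

```text
stop (array([ 0.4555205 , -0.3372918 ,  0.12849588]), np.float64(0.0015740120345783628)) [ 0.45624235 -0.33697093  0.129     ] [ 0.45454793 -0.33663393  0.129     ]
big (array([ 0.57445319, -0.1304325 ,  0.15577674]), np.float64(0.0011099638682298542))
but (array([0.48124962, 0.34370702, 0.04757533]), np.float64(0.0019384390424583052))
vol (array([0.42095619, 0.12949133, 0.11483681]), np.float64(0.0007172429779413386))
ring [   8   10   44   42 1334] [287.5 312.5] [0.56547028 0.10582443 0.02      ]
ring [ 10  10  40  40 866] [275.5 230.5] [0.56967703 0.0996444  0.02      ]
[0.56711202 0.097693   0.028     ]
```

View pics/ring.png

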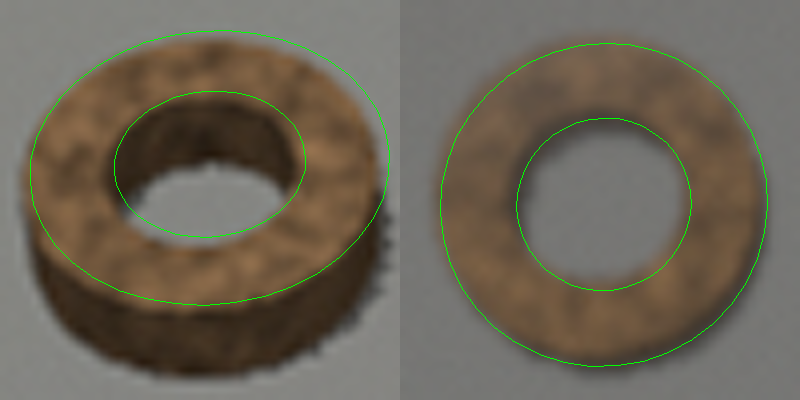

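The stopper is at (0.4555,-0.337,0.129), the empty ring at about (0.567,0.1005,0.028) and the button at about (0.481,0.344,0.048). I move high with the fingers shut.

Careful with the scale: shifts go in shares of 40 cm and turns go in shares of 120 degrees. That gives: -320 mm / 400 = -0.8, -256 mm / 400 = -0.64.

Emit:
send_rows(rows="0 0 0 -0.05 -0.04 -0.015 -1;0 0 0 -0.15 -0.12 -0.03 -1;0 0 0 -0.25 -0.2 -0.045 -1;0 0 0 -0.35 -0.28 -0.06 -1;0 0 0 -0.4625 -0.37 -0.075 -1;0 0 0 -0.575 -0.46 -0.09 -1;0 0 0 -0.6875 -0.55 -0.105 -1;0 0 0 -0.8 -0.64 -0.125 -1")

```text
time: 2.4
eef_pos: [0.4332, 0.2998, 0.3004]
tcp_rot: [0.154, 0.988, 0.0, 0.0]
contact_force: [1.6, 0.4, 0.8]
opening: -0.0
finger_force: 0.0
```

```bash
cat >> h.py <<'E'
from scipy.spatial.transform import Rotation as Ro
def delta(*pts):
    s=ctrl.get_state(); p=np.array(s["eef_pos"]); R=Ro.from_quat(s["tcp_rot"])
    print(s["time"],p.round(4),s["opening"],np.round(s["contact_force"],1),R.as_matrix()[:,2].round(3))
    for q in pts: print(q,(R.inv().apply(np.array(q)-p)*1000).round(1))
E
python3 -c "
from h import *
delta((.5,.15,.3),(.5,-.15,.3),(.4555,-.337,.26))"
```

```text
2.4 [0.4332 0.2998 0.3004] -0.0003945672056501421 [1.6 0.4 0.8] [ 0.001  0.    -1.   ]
(0.5, 0.15, 0.3) [-109.3 -122.3    0.4]
(0.5, -0.15, 0.3) [-2.007e+02 -4.081e+02  3.000e-01]
(0.4555, -0.337, 0.26) [-215.3 -599.8   40.3]
```

To row units: -361 mm / 400 = -0.9025, -122 mm / 400 = -0.305.

Emit:
send_rows(rows="0 0 0 -0.0925 -0.1025 0 -1;0 0 0 -0.1825 -0.205 0 -1;0 0 0 -0.2725 -0.305 0 -1;0 0 0 -0.31 -0.425 0 -1;0 0 0 -0.35 -0.545 0 -1;0 0 0 -0.3875 -0.6625 0 -1;0 0 0 -0.4275 -0.7825 0 -1;0 0 0 -0.465 -0.9025 0 -1")

```text
time: 3.4
eef_pos: [0.4994, -0.1007, 0.3004]
tcp_rot: [0.154, 0.988, -0.0, 0.0]
contact_force: [1.2, 0.1, 0.4]
opening: 0.003
finger_force: 0.0
```

To row units: -239 mm / 400 = -0.5975, -230 mm / 400 = -0.575.

Emit:
send_rows(rows="0 0 0 -0.035 -0.1175 0 -1;0 0 0 -0.045 -0.225 0.0125 -1;0 0 0 -0.0525 -0.325 0.025 -1;0 0 0 -0.06 -0.425 0.05 -1;0 0 0 -0.0675 -0.5125 0.075 -1;0 0 0 -0.0725 -0.575 0.0875 -1;0 0 0 -0.0725 -0.5975 0.1 -1;0 0 0 -0.0725 -0.5975 0.1 -1")

```text
time: 4.4
eef_pos: [0.4541, -0.3353, 0.2595]
tcp_rot: [0.155, 0.988, 0.0, -0.0]
contact_force: [-0.0, 0.7, 0.9]
opening: 0.001
finger_force: 0.0
```

Run:
```python
from h import *
delta((.4555,-.337,.173))
w=ctrl.read_camera("wrist"); s=ctrl.read_camera("side")
save("w1",np.hstack([cv2.resize(w["color"],(400,300)),cv2.resize(s["color"][20:245,320:620],(400,300))]))
print(proj(w,[.4555,-.337,.129])*.625,(proj(s,[.4555,-.337,.129])-[320,20])*1.333)
```

```text
4.4 [ 0.4541 -0.3353  0.2595] 0.00076623575891328 [-0.   0.7  0.9] [-0.001  0.001 -1.   ]
(0.4555, -0.337, 0.173) [-2.  -1.3 86.5]
[194.71781441 148.32150162] [135.12638993 207.3179104 ]
```

View pics/w1.png

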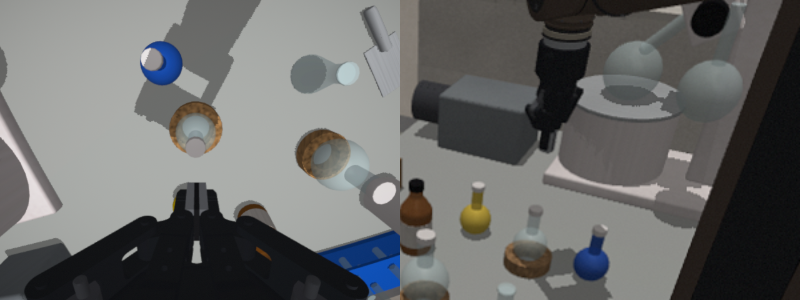

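In the wrist view the stopper is at (195,146), against (195,148) predicted, so the position agrees. The side view shows the shut fingertips above it. I descend and hold.

Emit:
send_rows(rows="0 0 0 -0.005 -0.0025 0.05 -1;0 0 0 -0.005 -0.0025 0.1 -1;0 0 0 -0.005 -0.0025 0.15 -1;0 0 0 -0.005 -0.0025 0.1875 -1;0 0 0 -0.005 -0.0025 0.2075 -1;0 0 0 -0.005 -0.0025 0.215 -1;0 0 0 -0.005 -0.0025 0.215 -1;0 0 0 -0.005 -0.0025 0.215 -1")

```text
time: 5.5
eef_pos: [0.4563, -0.3374, 0.1749]
tcp_rot: [0.154, 0.988, -0.001, 0.001]
contact_force: [0.2, -0.0, -0.3]
opening: 0.002
finger_force: 0.0
```

Run:
```python
from h import *
delta((.4555,-.337,.173))
w=ctrl.read_camera("wrist"); s=ctrl.read_camera("side")
save("w2",np.hstack([cv2.resize(w["color"],(400,300)),cv2.resize(s["color"][130:235,350:490],(400,300))]))
q=lambda P:(proj(s,P)-[350,130])*2.857+[400,0]
p=ctrl.get_state()["eef_pos"]; print("pred tip",q(p-np.r_[0,0,.019]), "stopper",q([.4555,-.337,.129]))
```

```text
5.5 [ 0.4563 -0.3374  0.1749] 0.001871542391314571 [ 0.2 -0.  -0.3] [ 0.001 -0.001 -1.   ]
(0.4555, -0.337, 0.173) [0.9 0.2 1.9]
pred tip [608.03786839 102.04811541] stopper [603.90447564 130.0715379 ]
```

View pics/w2.png

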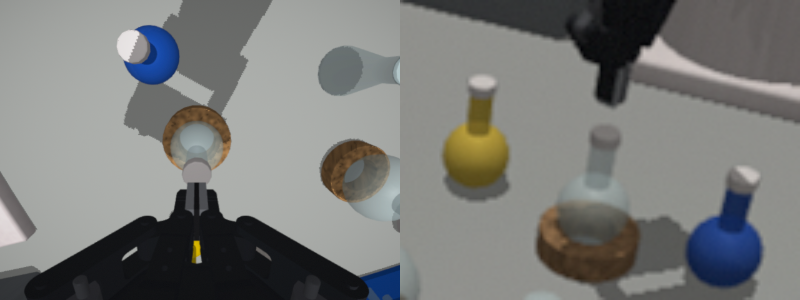

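The fingertips, at (610,103) in the side crop, stand about 26 mm above the stopper at (604,130). I hold here for a bit over two seconds, then rise.

To row units: 2 mm / 400 = 0.005.

Emit:
send_rows(rows="0 0 0 0 0 0.005 -1;0 0 0 0 0 0.005 -1;0 0 0 0 0 0.005 -1;0 0 0 0 0 0.005 -1;0 0 0 0 0 0.005 -1;0 0 0 0 0 0.005 -1;0 0 0 0 0 0.005 -1;0 0 0 0 0 0.005 -1")

```text
time: 6.6
eef_pos: [0.4559, -0.3371, 0.172]
tcp_rot: [0.154, 0.988, -0.0, -0.0]
contact_force: [0.4, -0.1, -0.4]
opening: 0.001
finger_force: 0.0
```

Emit:
send_rows(rows="0 0 0 0 0 0 -1;0 0 0 0 0 0 -1;0 0 0 0 0 0 -1;0 0 0 0 0 0 -1;0 0 0 0 0 0 -1;0 0 0 0 0 0 -1;0 0 0 0 0 0 -1;0 0 0 0 0 0 -1")

```text
time: 7.6
eef_pos: [0.4559, -0.3371, 0.1721]
tcp_rot: [0.154, 0.988, -0.0, 0.0]
contact_force: [-1.3, -0.5, 0.0]
opening: 0.0
finger_force: 0.0
```

To row units: -127 mm / 400 = -0.3175, -125 mm / 400 = -0.3125.

Emit:
send_rows(rows="0 0 0 0 0 0 -1;0 0 0 0 0 -0.05 -1;0 0 0 0 0 -0.15 -1;0 0 0 0 0 -0.2375 -1;0 0 0 0 0 -0.2875 -1;0 0 0 0 0 -0.3125 -1;0 0 0 0 0 -0.3175 -1")

```text
time: 8.48
eef_pos: [0.4558, -0.337, 0.299]
tcp_rot: [0.154, 0.988, 0.0, -0.0]
contact_force: [0.0, -0.2, -0.3]
opening: 0.001
finger_force: 0.0
```

```bash
python3 -c "
from h import *
delta((.5,-.15,.3),(.5,.05,.3),(.567,.1005,.2))"
```

```text
8.475 [ 0.4558 -0.337   0.299 ] 0.000664441586648015 [ 0.  -0.2 -0.3] [-0.  0. -1.]
(0.5, -0.15, 0.3) [ 14.9 191.5  -1. ]
(0.5, 0.05, 0.3) [ 75.9 382.   -1. ]
(0.567, 0.1005, 0.2) [ 27.5 450.5  99. ]
```

To row units: 382 mm / 400 = 0.955, 334 mm / 400 = 0.835.

Emit:
send_rows(rows="0 0 0 0.005 0.075 0 -1;0 0 0 0.015 0.2 0 -1;0 0 0 0.025 0.33 0 -1;0 0 0 0.0375 0.475 0 -1;0 0 0 0.075 0.595 0 -1;0 0 0 0.1125 0.715 0 -1;0 0 0 0.15 0.835 0 -1;0 0 0 0.19 0.955 0 -1")

```text
time: 9.48
eef_pos: [0.4991, 0.0516, 0.2972]
tcp_rot: [0.154, 0.988, -0.0, -0.002]
contact_force: [0.9, -0.9, 0.2]
opening: -0.004
finger_force: 0.0
```

To row units: 140 mm / 400 = 0.35, 130 mm / 400 = 0.325.

Emit:
send_rows(rows="0 0 0 -0.0375 0.075 0 -1;0 0 0 -0.0875 0.125 0.025 -1;0 0 0 -0.1125 0.16 0.1 -1;0 0 0 -0.12 0.17 0.2 -1;0 0 0 -0.12 0.17 0.275 -1;0 0 0 -0.12 0.17 0.325 -1;0 0 0 -0.12 0.17 0.35 -1;0 0 0 -0.12 0.17 0.35 -1")

```text
time: 10.48
eef_pos: [0.5663, 0.1, 0.1587]
tcp_rot: [0.154, 0.988, -0.0, -0.0]
contact_force: [0.1, 0.3, -0.6]
opening: 0.0
finger_force: 0.0
```

Run:
```python
from h import *
delta((.567,.1005,.072))
w=ctrl.read_camera("wrist"); s=ctrl.read_camera("side")
save("w3",np.hstack([cv2.resize(w["color"],(400,300)),cv2.resize(s["color"][230:350,220:380],(400,300))]))
print(proj(w,[.567,.1005,.028])*.625)
```

```text
10.475 [0.5663 0.1    0.1587] 0.00030535732649490015 [ 0.1  0.3 -0.6] [-0.001 -0.    -1.   ]
(0.567, 0.1005, 0.072) [-0.6  0.8 86.7]
[196.39078115 147.23980462]
```

View pics/w3.png

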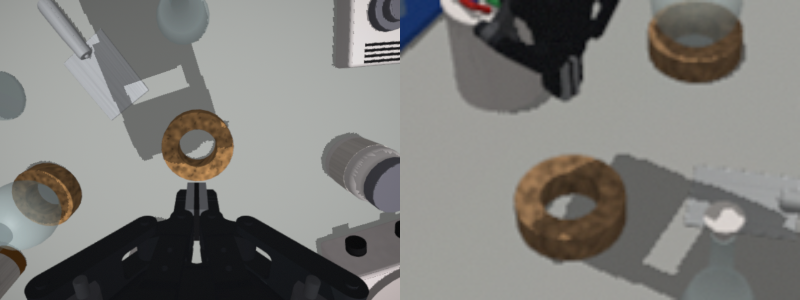

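The hole's centre is at about (197,147) in the wrist view, and (196,147) was predicted. I descend, hold and rise.

To row units: 87 mm / 400 = 0.2175, 84 mm / 400 = 0.21.

Emit:
send_rows(rows="0 0 0 0 0.0025 0.05 -1;0 0 0 0 0.0025 0.1125 -1;0 0 0 0 0.0025 0.1625 -1;0 0 0 0 0.0025 0.195 -1;0 0 0 0 0.0025 0.21 -1;0 0 0 0 0.0025 0.2175 -1;0 0 0 0 0.0025 0.2175 -1;0 0 0 0 0.0025 0.2175 -1")

```text
time: 11.58
eef_pos: [0.5673, 0.101, 0.0728]
tcp_rot: [0.154, 0.988, 0.0, 0.001]
contact_force: [0.3, -0.7, -0.4]
opening: 0.003
finger_force: 0.0
```

Emit:
send_rows(rows="0 0 0 0 0 0 -1;0 0 0 0 0 0 -1;0 0 0 0 0 0 -1;0 0 0 0 0 0 -1;0 0 0 0 0 0 -1;0 0 0 0 0 0 -1;0 0 0 0 0 0 -1;0 0 0 0 0 0 -1")

```text
time: 12.58
eef_pos: [0.5668, 0.101, 0.072]
tcp_rot: [0.154, 0.988, 0.0, 0.0]
contact_force: [0.2, -1.0, 0.5]
opening: -0.001
finger_force: 0.0
```

Emit:
send_rows(rows="0 0 0 0 0 0 -1;0 0 0 0 0 0 -1;0 0 0 0 0 0 -1;0 0 0 0 0 0 -1;0 0 0 0 0 0 -1;0 0 0 0 0 0 -1;0 0 0 0 0 0 -1;0 0 0 0 0 0 -1")

```text
time: 13.58
eef_pos: [0.5667, 0.101, 0.072]
tcp_rot: [0.154, 0.988, -0.0, -0.0]
contact_force: [0.9, 0.1, 0.4]
opening: 0.002
finger_force: 0.0
```

To row units: -150 mm / 400 = -0.375, -140 mm / 400 = -0.35.

Emit:
send_rows(rows="0 0 0 0 0 -0.0375 -1;0 0 0 0 0 -0.125 -1;0 0 0 0 0 -0.225 -1;0 0 0 0 0 -0.3 -1;0 0 0 0 0 -0.35 -1;0 0 0 0 0 -0.375 -1;0 0 0 0 0 -0.375 -1")

```text
time: 14.45
eef_pos: [0.5668, 0.101, 0.2223]
tcp_rot: [0.154, 0.988, 0.0, 0.0]
contact_force: [0.2, -0.7, 0.3]
opening: -0.004
finger_force: 0.0
```

```bash
python3 -c "
from h import *
delta((.481,.344,.22),(.481,.344,.12))"
```

```text
14.45 [0.5668 0.101  0.2223] -0.0038911637358244665 [ 0.2 -0.7  0.3] [ 0. -0. -1.]
(0.481, 0.344, 0.22) [155.8 205.3   2.2]
(0.481, 0.344, 0.12) [155.8 205.2 102.2]
```

To row units: 205 mm / 400 = 0.5125, 102 mm / 400 = 0.255.

Emit:
send_rows(rows="0 0 0 0.0375 0.05 0 -1;0 0 0 0.1125 0.15 0 -1;0 0 0 0.195 0.2575 0 -1;0 0 0 0.275 0.3625 0 -1;0 0 0 0.345 0.455 0.05 -1;0 0 0 0.39 0.5125 0.15 -1;0 0 0 0.39 0.5125 0.225 -1;0 0 0 0.39 0.5125 0.255 -1")

```text
time: 15.45
eef_pos: [0.4782, 0.3431, 0.1159]
tcp_rot: [0.154, 0.988, -0.002, -0.003]
contact_force: [-0.8, 0.0, 0.4]
opening: 0.003
finger_force: 0.0
```

Emit:
send_rows(rows="0 0 0 0 0 0 -1;0 0 0 0 0 0 -1")

```text
time: 15.7
eef_pos: [0.4818, 0.3438, 0.1213]
tcp_rot: [0.155, 0.988, 0.001, 0.001]
contact_force: [-0.3, 0.8, 0.4]
opening: -0.0
finger_force: 0.0
```

Run:
```python
from h import *
delta((.481,.344,.0666))
w=ctrl.read_camera("wrist"); s=ctrl.read_camera("side")
save("w4",np.hstack([w["color"][130:370,180:460].repeat(1,0)]*1+[s["color"][300:480,150:350][:, :]] if 0 else [cv2.resize(w["color"][100:400,120:520],(400,300)),cv2.resize(s["color"][350:470,170:330],(400,300))]))
print(proj(w,[.481,.344,.0476])-[120,100])
```

```text
15.7 [0.4818 0.3438 0.1213] -0.00041304027361633195 [-0.3  0.8  0.4] [ 0.002  0.001 -1.   ]
(0.481, 0.344, 0.0666) [ 0.9 -0.1 54.7]
[192.81229949 161.47157807]
```

View pics/w4.png

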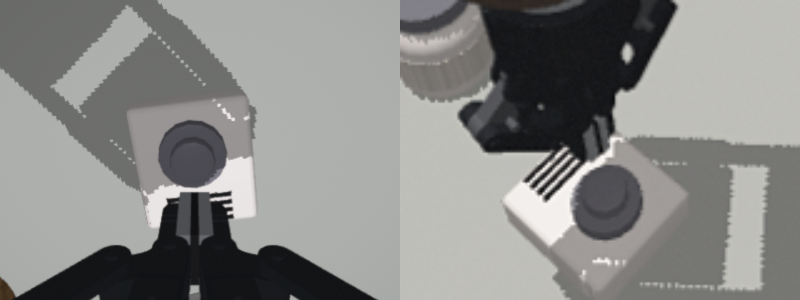

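The cap is at (193,159), against (193,161) predicted, so I am above it. I press gradually.

To row units: 56 mm / 400 = 0.14, 54 mm / 400 = 0.135.

Emit:
send_rows(rows="0 0 0 0 0 0.0375 -1;0 0 0 0 0 0.0875 -1;0 0 0 0 0 0.115 -1;0 0 0 0 0 0.125 -1;0 0 0 0 0 0.13 -1;0 0 0 0 0 0.135 -1;0 0 0 0 0 0.14 -1;0 0 0 0 0 0.14 -1")

```text
time: 16.8
eef_pos: [0.4809, 0.344, 0.0648]
tcp_rot: [0.154, 0.988, 0.0, 0.0]
contact_force: [-2.0, -1.8, 5.0]
opening: -0.001
finger_force: 2.4
```

To row units: 2 mm / 400 = 0.005, 1 mm / 400 = 0.0025.

Emit:
send_rows(rows="0 0 0 0 0 0.0025 -1;0 0 0 0 0 0.005 -1;0 0 0 0 0 0.005 -1")

```text
time: 17.18
eef_pos: [0.481, 0.3441, 0.0646]
tcp_rot: [0.154, 0.988, -0.0, -0.0]
contact_force: [-6.2, -3.0, 14.1]
opening: -0.001
finger_force: 6.9
```

It stopped moving while the force rose to 14 N, well over the 5 N needed, so the button has bottomed. One small extra push confirms it before I release.

To row units: 1 mm / 400 = 0.0025.

Emit:
send_rows(rows="0 0 0 0 0 0.0025 -1;0 0 0 0 0 0.0025 -1;0 0 0 0 0 0.0025 -1")

```text
time: 17.55
eef_pos: [0.481, 0.3441, 0.0645]
tcp_rot: [0.154, 0.988, -0.0, -0.0]
contact_force: [-7.3, -4.6, 17.6]
opening: -0.004
finger_force: 9.0
```

Emit:
send_rows(rows="0 0 0 0 0 -0.0075 -1;0 0 0 0 0 -0.02 -1;0 0 0 0 0 -0.05 -1;0 0 0 0 0 -0.1125 -1;0 0 0 0 0 -0.175 -1;0 0 0 0 0 -0.225 -1;0 0 0 0 0 -0.25 -1;0 0 0 0 0 -0.25 -1")

```text
time: 18.55
eef_pos: [0.481, 0.344, 0.1617]
tcp_rot: [0.154, 0.988, 0.0, 0.001]
contact_force: [-0.1, -0.5, -0.6]
opening: 0.003
finger_force: 0.0
```

Run:
```python
from h import *
delta()
a=cv2.imread("pics/side0.png"); s=ctrl.read_camera("side"); t=ctrl.read_camera("top")
save("end",np.hstack([cv2.resize(s["color"],(400,300)),cv2.resize(t["color"],(400,300))]))
```

```text
18.55 [0.481  0.344  0.1617] 0.0033080697079801843 [-0.1 -0.5 -0.6] [ 0.001  0.001 -1.   ]
```

View pics/end.png

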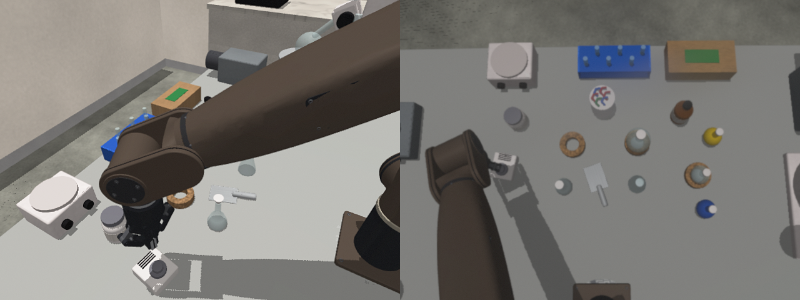

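The final views show all flasks, rings and bystanders where they were. The arm is clear above the call box at zero force. I hand the job in.

```bash
python3 -c "
from plant import ctrl
print(ctrl.sign_off())"
```

```text
the job is handed in; nothing more can be done
None
```

The job is handed in at about 19 s of the 56 s allowed: I pointed at the small flask's stopper and then at the empty ring from about 25 mm for two seconds each, then pressed the call button to a hard stop (about 18 N) and released it, and nothing else on the bench was moved.

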